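# Hold the test wand in the bench checker

### The arm

A 7-joint arm with a two-finger parallel gripper is mounted at the origin on the work surface; the furniture and walls round the work are solid. World frame = base frame: x ahead of the robot, y to its left, z up, the work surface at z = 0. Lengths are in m, angles in rad, forces in N, time in s.
With the tool pointing down it reaches from about 0.4 to 0.85 m from the base axis. Payload 10.4 kg.
Tool frame: the origin (TCP) lies where the fingers leave the gripper's body, on its centre line; the fingertips stand 70 mm ahead of it and the grasp point (between the pads) lies r.grip_depth ahead of it (r.grip_depth is the distance from the TCP to the grasp point, in m); z points along the fingers, y is the direction in which the jaws open and shut (so a half turn about z gives the same grasp; the last joint's range is limited). The gripper opens to 87 mm and grips with 3 to 60 N. Pads are 19 mm wide; open, the fingers measure 117 mm over their backs; the gripper's body (75 mm by 190 mm) begins 51 mm behind the grasp point.
Start: joints at [1.283, 0.332, -0.065, 1.46, 0.022, 1.35, -0.088], TCP at [0.164, -0.603, 0.292] pointing down, gripper open.
Joint ranges: [-2.6, 2.6], [-0.5, 2.12], [-1.47, 1.34], [0.16, 2.42], [-1.27, 4.41], [0.06, 2.06], [-2.6, 2.6]. Speed limits (rad/s): [2.22, 2.22, 2.79, 2.79, 3.14, 3.14, 3.14].

### API

Orientations are given as a unit quaternion [x, y, z, w].
In Python, from bench import monitor, viewer, workorder, nets, r gives the robot as it stands.
- The arm moves only by the tool drive_tool, never from a script. Its argument "plan" is a list of rows, each an object of numbers: "rx", "ry", "rz": the turn, a rotation vector about the tool's x, y, z in units of 360 degrees (1.0 is 360 degrees); "x", "y", "z": the shift along the tool's x, y, z in units of 1000 mm (1.0 is 1000 mm); "fingers": the opening, from 0 (shut) to 1 (fully open). In form: [{"rx": .., "ry": .., "rz": .., "x": .., "y": .., "z": .., "fingers": ..}, ...]. A call has 1 to 12 rows; each row is the pose to reach, as a shift and turn from the pose commanded when the call began, along the tool's axes at that moment, turning the shorter way round; what a row does not reach only later rows make up. A row lasts 1/8 s, in which the tool goes at most 62.5 mm and 10.7 degrees, less where a joint would pass 70% of its speed; a pose out of reach is approached as far as the arm can. A call with a number of a shift or a turn outside -1 to 1 is refused whole. A call with a gripper value outside its range is refused whole. The fingers move at their own pace and stop on an object; "squeeze" is the grip in N (left out, the last holds). Time passes only in rows, so rows that repeat a pose let the fingers close. It gives the time, the measured TCP pose, the force and the opening at its end, in the units of the state.
- monitor.read_state(): the state, without advancing time (a new reading comes with each control period).
- viewer.camera(name): name is "side" or "top"; returns a dict with "color" (420x560x3 uint8, red, green, blue), "depth" (420x560 float32, m along the optical axis (not along the pixel's ray), 0 where there is no reading), "camera_matrix" (3x3 intrinsics, pixels), "D" ([k1, k2, p1, p2, k3] as OpenCV has them; the pictures are not rectified), "xyz" and "rotation" of the camera in the world. Camera axes: x right, y down, z forward; pixel columns grow to the right and rows downward; lengths in m; the calibration is good to about 2 mm. A picture is of the moment at which its call begins.
- workorder.close_job(): hands the job in, once; it reports no verdict.
Trained networks look in the newest picture that a camera, given by its name, has taken for a name from the list of things; names that differ only in an ending like _2 or _b are one class to them, and where a whole thing is asked for, a point or a joint stands for the part that bears it (a point fixed in the world has none). Each returns a list of dicts, best first, with "confidence" (0 to 1); they miss things now and then, are a little off and sometimes report something else, mostly with a low value. They report only what shows in the picture. A call takes as long as a camera call. They do not tell look-alikes from the thing itself.
- nets.find_in(label, camera): "centre" ([x, y, z] in m, in world coordinates, good to about 4 mm: the middle of the surface that is visible of it).
- nets.regions_of(label, camera): "region" (420x560 bool, what is visible of it).
The state is a dict: "time": time; "joint_positions": joint angles; "joint_vel": joint speeds; "joint_torque": joint torques, N m; "ee_pos": TCP position; "eef_rot": TCP orientation; "ft_force": force on the tool from outside, world axes, zero at the start; "torque": the same for the moment, N m; "width": finger opening in m.
Only numpy, scipy, OpenCV 4.12 (cv2) and the standard library are available. Lean on these libraries where they do the work, as an engineer would, in place of code of your own. Each camera call takes 0.05 s, during which the arm holds its last target.

### The job

Do the start-of-shift check of the bench checker: pull the flat test wand up out of its snap holder, pass its blade down through the narrow guard slot in the top of the checker, and hold it there in the gripper with the dark sample disc near the blade's tip at the height of the middle of the checker's front window. Finish while still holding the wand hanging still in the slot, its handle not resting on the checker. Leave the carton, the flat tin and the marker where they are.

Things in the scene. Friction and masses are not known exactly. Their poses are not given: they have to be found in the camera images.
- wand: loose test wand, about 70 g, upright in the holder. Origin: middle of the blade's tip (lowest point); z up along the wand, y across the blade, x through it. White blade 30 (y) x 6 (x) mm, 80 mm long to the shoulder; notch 10 mm high in each narrow edge at z = 64 mm. Grey ribbed handle 16 (x) x 36 (y) mm, from z = 80 to 125 mm. The same after a half turn about z.
- wand_grip (a point): point on the wand's axis inside the handle, 105 mm above the tip, 25 mm above the shoulder; grip across the 16 mm thickness (x)
- wand_bead (a point): centre of the dark steel sample disc (10 mm diameter) in the blade, 10 mm above the tip
- holder: fixed snap holder, base 80 x 100 mm, dock 25 x 64 mm, 88 mm tall; origin under its centre. The blade stands in its 9 x 33 mm pocket, tip 8 mm above the table, shoulder on the dock, axes as the holder's. Two sprung balls sit in the notches: a straight upward pull of 5 to 15 N frees it within 6 mm, then they rub (about 4 N) until the tip is out (80 mm).
- checker: fixed grey box with an aluminium top plate, 110 (x) x 130 (y) x 110 mm tall, hollow inside. Origin: centre of its underside, z up; its front, with the window, faces -x. The top plate is 12 mm thick; the inner floor lies 12 mm above the table, so the wand cannot reach it.
- checker_slot (a point): centre of the guard slot at the level of the checker's top face, 110 mm up, 20 mm behind the front face. The slot is 32 mm long (checker's y) and 8 mm wide (checker's x), 2 mm more than the blade each way, straight through the plate, with a 3 mm chamfer at its mouth and a dark flat rim round it
- checker_target (a point): where the sample disc's centre must be held: on the slot's axis, 60 mm above the table (50 mm under the top face), level with the middle of the front window (30 mm wide, 22 mm tall, closed by a clear pane). The wand's shoulder is then 20 mm above the top face
- carton: bystander: cream carton pack lying flat, 66 x 111 x 48 mm (long along its y); origin under its centre
- tin: bystander: flat tin with a closed lid, 67 x 96 x 24 mm (long along its y); origin under its centre
- marker: bystander: white marker pen with a black cap, lying, 17 x 127 x 19 mm (long along its y); origin under its centre
Things that resemble listed ones, but are neither listed nor needed, are in the scene too. What is meant by the wand is not blue, and is the larger of those in its own colour.

How it is judged:
By the outcome, as a careful person would: the job done as asked, in the order asked, and still so for the second after the job is handed in, while the arm keeps its last pose, push and grip.
It also fails if it takes over 50 s, if anything falls off the work surface, if the arm or the gripper's body presses on something with over 40 N, if the wrist force passes 120 N, or if a joint passes its speed limit or range.

## Working session

There is one attempt and no reset: what is moved stays moved. The work goes in short steps, Python scripts to look and compute and a tool call to move; the robot and the scene stay as the last step left them, time stands still between calls to the robot, and variables do not carry over. Pictures are saved under pics/ and viewed, and the job is handed in when it is done.

Besides the shell and the picture viewer there is one more tool, called as name(argument=value, ...), one argument or row to a line, values as JSON. drive_tool: Moves the arm, as the interface text tells. Its arguments: {"type":"object","properties":{"plan":{"type":"array","items":{"type":"object","properties":{"rx":{"type":"number","minimum":-1,"maximum":1},"ry":{"type":"number","minimum":-1,"maximum":1},"rz":{"type":"number","minimum":-1,"maximum":1},"x":{"type":"number","minimum":-1,"maximum":1},"y":{"type":"number","minimum":-1,"maximum":1},"z":{"type":"number","minimum":-1,"maximum":1},"fingers":{"type":"number"}}}},"squeeze":{"type":"number"}},"required":["plan"]}

```bash
mkdir -p pics; ls
cat > h.py <<'E'
import numpy as np,cv2
from bench import monitor, viewer, workorder, nets, r
def snap(n,f):
    c=viewer.camera(n); cv2.imwrite('pics/'+f,c['color'][:,:,::-1]); np.savez('pics/'+n+'.npz',**{k:np.array(v) for k,v in c.items()}); return c
def pts(c):
    K=np.array(c['camera_matrix']);h,w=c['depth'].shape
    u,v=np.meshgrid(np.arange(w),np.arange(h))
    p=cv2.undistortPoints(np.stack([u,v],-1).reshape(-1,1,2).astype(float),K,np.array(c['D'],float)).reshape(h,w,2)
    P=np.concatenate([p,np.ones((h,w,1))],-1)*c['depth'][...,None]
    R=np.array(c['rotation'],float)
    if R.size==4:
        from scipy.spatial.transform import Rotation as Ro
        R=Ro.from_quat(R).as_matrix()
    return P@R.T+np.array(c['xyz'])
def proj(c,X):
    R=np.array(c['rotation'],float)
    if R.size==4:
        from scipy.spatial.transform import Rotation as Ro
        R=Ro.from_quat(R).as_matrix()
    Y=(np.atleast_2d(X)-np.array(c['xyz']))@R
    return cv2.projectPoints(Y.reshape(-1,1,3),np.zeros(3),np.zeros(3),np.array(c['camera_matrix']),np.array(c['D'],float))[0].reshape(-1,2)
E
python3 - <<'E'
from h import *
for n in('top','side'):
    c=snap(n,n+'0.png'); print(n,c['xyz'],c['rotation'],c['D'],c['camera_matrix'])
    for l in('wand','holder','checker','checker_slot','wand_grip','wand_bead','carton','tin','marker'):
        print(l,[(np.round(d['centre'],3).tolist(),round(d['confidence'],2)) for d in nets.find_in(l,n)])
print(monitor.read_state(),r.grip_depth)
E
```

```text
pics
top [0.36020608 0.02882326 1.09110826] [ 0.72131565 -0.68503462  0.07141979 -0.07301029] [-0.11205328  0.          0.          0.          0.        ] [[394.19381134   0.         278.63213332]
 [  0.         394.19381134 213.68962678]
 [  0.           0.           1.        ]]
wand [([0.57, 0.278, 0.11], 0.7), ([0.545, 0.164, 0.131], 0.62), ([0.457, 0.165, 0.097], 0.52)]
holder [([0.534, 0.153, 0.006], 0.96), ([0.522, -0.19, 0.113], 0.34)]
checker [([0.519, -0.184, 0.112], 0.62)]
checker_slot []
wand_grip [([0.562, 0.272, 0.119], 0.69), ([0.458, 0.168, 0.098], 0.43)]
wand_bead [([0.563, 0.27, 0.115], 0.75), ([0.54, 0.164, 0.133], 0.41), ([0.456, 0.166, 0.095], 0.41)]
carton [([0.682, 0.015, 0.041], 0.91)]
tin [([0.736, 0.286, 0.025], 0.62)]
marker [([0.377, -0.006, 0.014], 0.67), ([0.68, 0.014, 0.04], 0.45)]
side [0.0780855  0.96001675 0.58666999] [-0.20080672  0.82336189 -0.51757861  0.11774651] [-0.10743945  0.          0.          0.          0.        ] [[528.45155555   0.         277.51637688]
 [  0.         528.45155555 207.74383065]
 [  0.           0.           1.       
[... 606 characters left out ...]
ime': 1.0, 'joint_positions': array([ 1.28336005,  0.33221854, -0.06467488,  1.46007789,  0.02156291,
        1.34991661, -0.08847614]), 'joint_vel': array([-0.0001752 , -0.0006053 ,  0.0004214 , -0.00142301, -0.00117048,
       -0.00140579, -0.00050809]), 'joint_torque': array([ 7.76824472e-04, -6.23054838e+01,  2.46735185e-02, -3.90127373e+01,
       -6.10809890e-02,  3.16018425e-02,  2.62565095e-05]), 'ee_pos': array([ 0.16361201, -0.60322539,  0.29227443]), 'eef_rot': array([9.91245866e-01, 1.32028902e-01, 2.79760341e-05, 3.17497155e-05]), 'ft_force': array([-0.89811238, -0.39832166, -0.57950784]), 'torque': array([0.0068302 , 0.00311109, 0.04374508]), 'width': 0.08721069233228412} 0.051
```

View pics/top0.png

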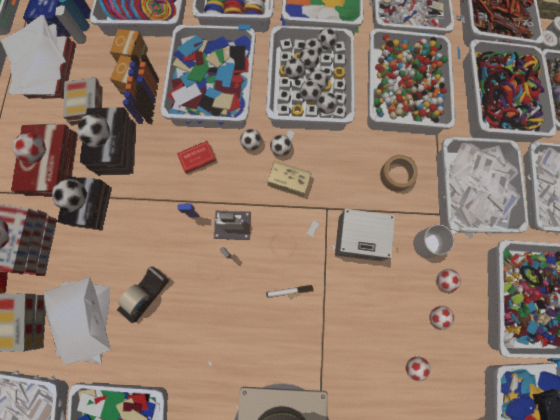

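View pics/side0.png

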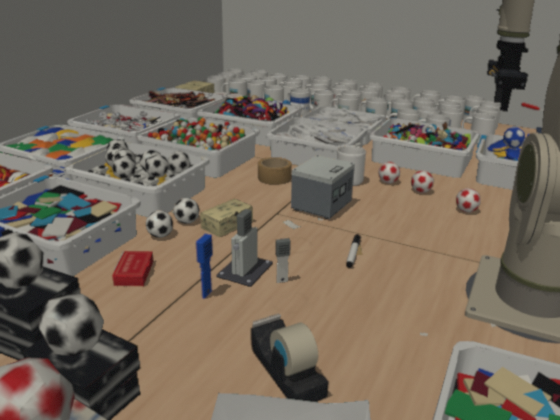

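Run:
```python
from h import *
c={k:v for k,v in np.load('pics/top.npz').items()}
im=c['color'][:,:,::-1]
a=cv2.resize(im[200:260,200:260],(400,400),interpolation=cv2.INTER_CUBIC)
b=cv2.resize(im[200:270,330:400],(400,400),interpolation=cv2.INTER_CUBIC)
cv2.imwrite('pics/tc.png',np.hstack([a,b]))
s={k:v for k,v in np.load('pics/side.npz').items()}
im=s['color'][:,:,::-1]
a=cv2.resize(im[200:290,205:295],(400,400),interpolation=cv2.INTER_CUBIC)
b=cv2.resize(im[150:220,285:355],(400,400),interpolation=cv2.INTER_CUBIC)
cv2.imwrite('pics/sc.png',np.hstack([a,b]))
P=pts(c)
def rect(m):
    q=P[m][:,:2]; return [np.round(x,4) for x in cv2.minAreaRect((q*1000).astype(np.float32))],np.round(P[m].mean(0),4),m.sum()
def box(x0,x1,y0,y1,z0,z1): 
    return (P[...,0]>x0)&(P[...,0]<x1)&(P[...,1]>y0)&(P[...,1]<y1)&(P[...,2]>z0)&(P[...,2]<z1)
print('handle',rect(box(.49,.6,.12,.21,.118,.15)))
print('dock',rect(box(.49,.6,.1,.22,.08,.1)))
print('base',rect(box(.47,.62,.08,.24,.005,.03)))
print('checker',rect(box(.4,.65,-.3,-.08,.1,.125)))
print(np.round(P[212:245:3,222:248:3,2]*1000))
```

```text
handle ([array([546.861 , 166.5899]), array([15.504 , 35.2347]), np.float64(1.9898)], array([0.5466, 0.1663, 0.1314]), np.int64(103))
dock ([array([547.3725, 166.5662]), array([24.5948, 63.2506]), np.float64(0.5329)], array([0.5438, 0.1625, 0.0873]), np.int64(128))
base ([array([547.0914, 161.5768]), array([151.4508,  83.8288]), np.float64(87.9515)], array([0.5408, 0.1631, 0.0077]), np.int64(382))
checker ([array([ 526.8715, -191.9396]), array([131.1329, 111.8734]), np.float64(85.2694)], array([ 0.5261, -0.1909,  0.109 ]), np.int64(2178))
[[ 9.000e+00  6.000e+00  7.000e+00  1.091e+03  6.000e+00  6.000e+00
   5.000e+00  6.000e+00  3.000e+00]
 [ 1.290e+02  1.330e+02  1.330e+02  1.320e+02  1.170e+02  8.600e+01
   9.000e+01  7.000e+00  6.000e+00]
 [ 1.310e+02  1.330e+02  1.310e+02  1.300e+02  1.060e+02  8.700e+01
   8.100e+01  8.000e+00  4.000e+00]
 [ 9.700e+01  1.020e+02  9.900e+01  1.020e+02  9.900e+01  8.400e+01
   7.300e+01  6.600e+01  7.000e+00]
 [ 7.400e+01  7.800e+01  8.200e+01  8.300e+01  8.000e+01  8.400e+01
   8.800e+01  6.000e+00  4.000e+00]
 [ 3.000e+01  3.500e+01  3.500e+01  3.500e+01  3.600e+01  3.900e+01
   4.000e+01  6.000e+00  3.000e+00]
 [ 4.000e+00  4.000e+00  5.000e+00  7.000e+00  5.000e+00  5.000e+00
   3.000e+00  7.000e+00  5.000e+00]
 [ 7.000e+00  8.000e+00  5.000e+00  4.000e+00  7.000e+00  3.000e+00
   6.000e+00  2.000e+00  8.000e+00]
 [ 5.000e+00  3.000e+00  4.000e+00  5.000e+00  4.000e+00  2.000e+00
   5.000e+00  4.000e+00  1.000e+01]
 [ 1.000e+00 -5.000e+00 -1.000e+00 -1.000e+00 -2.000e+00 -7.000e+00
   1.000e+00  2.000e+00 -0.000e+00]
 [-2.000e+00 -4.000e+00 -2.000e+00 -3.000e+00  0.000e+00  4.000e+00
  -2.000e+00  0.000e+00 -1.000e+00]]
```

View pics/tc.png

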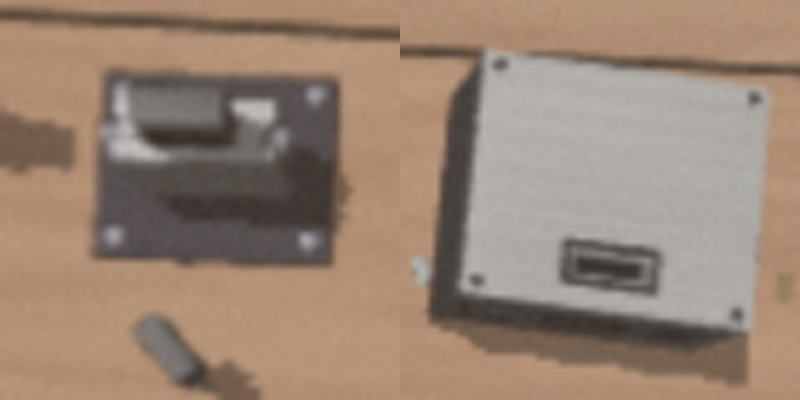

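View pics/sc.png

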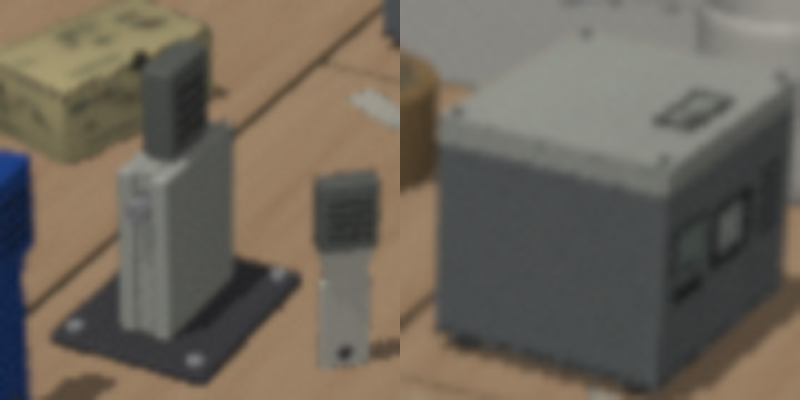

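```bash
cat >> h.py <<'E'
def ortho(c,z,x0,x1,y0,y1,s=0.00025):
    # rows: x decreasing downward, cols: y decreasing to right
    X,Y=np.meshgrid(np.arange(x1,x0,-s),np.arange(y1,y0,-s),indexing='ij')
    uv=proj(c,np.stack([X,Y,np.full_like(X,z)],-1).reshape(-1,3)).reshape(X.shape+(2,)).astype(np.float32)
    return cv2.remap(c['color'],uv[...,0],uv[...,1],cv2.INTER_CUBIC),X,Y
E
python3 - <<'E'
from h import *
c={k:v for k,v in np.load('pics/top.npz').items()}
o,X,Y=ortho(c,.110,.45,.60,-.28,-.10)
cv2.imwrite('pics/oc.png',o[:,:,::-1])
o2,_,_=ortho(c,.133,.49,.60,.09,.24)
cv2.imwrite('pics/oh.png',o2[:,:,::-1])
g=cv2.GaussianBlur(cv2.cvtColor(o,cv2.COLOR_RGB2GRAY),(0,0),2)
S=cv2.cvtColor(o,cv2.COLOR_RGB2HSV)[...,1]
m=((g>125)&(S<40)).astype(np.uint8)
n,l,st,ce=cv2.connectedComponentsWithStats(m); k=1+np.argmax(st[1:,4]); 
ct=max(cv2.findContours((l==k).astype(np.uint8),0,1)[0],key=cv2.contourArea)
rr=cv2.minAreaRect(ct);print(rr, 'world',.60-rr[0][1]*.00025,-.10-rr[0][0]*.00025, np.array(rr[1])*.25)
# rim: dark pixels inside
hull=np.zeros_like(m);cv2.fillPoly(hull,[np.int32(cv2.boxPoints(((rr[0]),(rr[1][0]*.9,rr[1][1]*.9),rr[2])))],1)
d=((g<115)&(hull>0)).astype(np.uint8)
for q in cv2.findContours(d,0,1)[0]:
    if cv2.contourArea(q)>3000:
        t=cv2.minAreaRect(q);print('rim',t,.60-t[0][1]*.00025,-.10-t[0][0]*.00025,np.array(t[1])*.25)
E
```

```text
((364.0132751464844, 292.7322692871094), (522.1401977539062, 446.3844909667969), 4.8530964851379395) world 0.5268169326782226 -0.1910033187866211 [130.53504944 111.59612274]
rim ((352.7318115234375, 433.2095031738281), (173.4510040283203, 82.62776184082031), 4.134671211242676) 0.49169762420654295 -0.1881829528808594 [43.36275101 20.65694046]
```

View pics/oc.png

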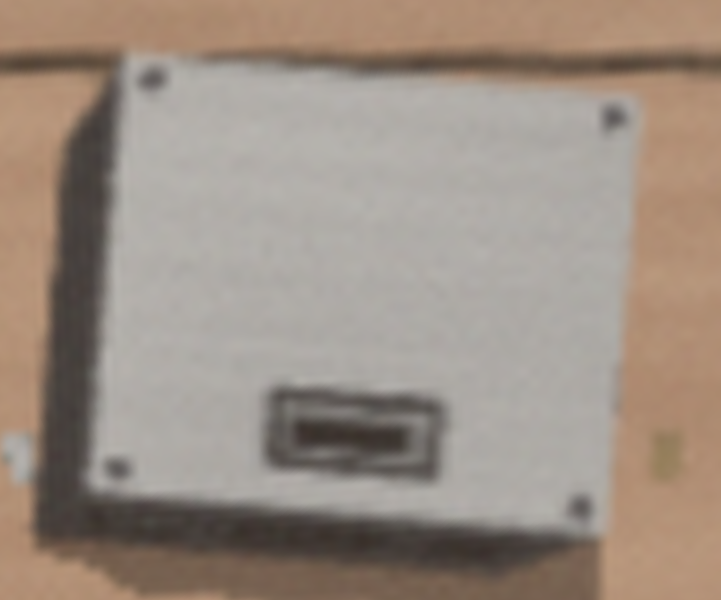

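View pics/oh.png

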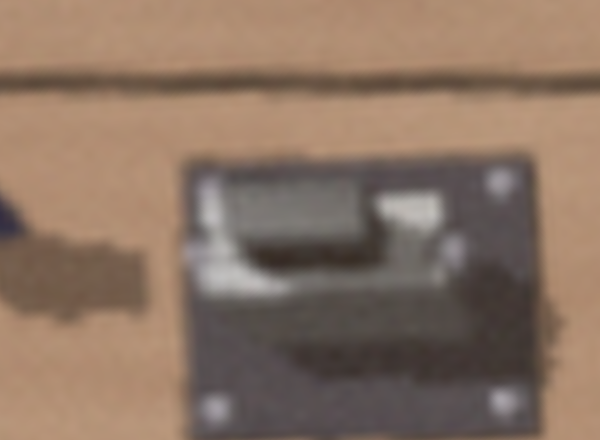

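Run:
```python
from h import *
c={k:v for k,v in np.load('pics/top.npz').items()}
for z in (.006,.008):
    o,X,Y=ortho(c,z,.46,.63,.07,.26)
    cv2.imwrite('pics/ob.png',o[:,:,::-1])
    hsv=cv2.cvtColor(o,cv2.COLOR_RGB2HSV)
    m=((hsv[...,1]<70)).astype(np.uint8); m=cv2.morphologyEx(m,cv2.MORPH_OPEN,np.ones((15,15)))
    n,l,st,ce=cv2.connectedComponentsWithStats(m); k=l[300,380]; 
    ct=max(cv2.findContours((l==k).astype(np.uint8),0,1)[0],key=cv2.contourArea)
    rr=cv2.minAreaRect(ct);print(rr,.63-rr[0][1]*.00025,.26-rr[0][0]*.00025,np.array(rr[1])*.25)
cv2.drawContours(o,[ct],-1,(255,0,0),1);cv2.imwrite('pics/ob2.png',o[:,:,::-1])
# overlay of model for candidate
im=cv2.resize(c['color'][195:265,195:265],(700,700),interpolation=cv2.INTER_CUBIC)
def draw(x,y,yaw,w,h,z,col):
    a=np.deg2rad(yaw);R=np.array([[np.cos(a),-np.sin(a)],[np.sin(a),np.cos(a)]])
    q=np.array([[w,h],[w,-h],[-w,-h],[-w,h]])/2@R.T+[x,y]
    uv=proj(c,np.c_[q,np.full(4,z)]); cv2.polylines(im,[np.int32((uv-195+.5)*10)],True,col,1)
x,y,a=.5472,.1663,1.4
draw(x,y,a,.016,.036,.133,(255,0,0));draw(x,y,a,.025,.064,.088,(0,255,0));draw(x,y,a,.08,.1,.007,(0,0,255))
cv2.imwrite('pics/ov.png',im[:,:,::-1])
```

```text
((373.79998779296875, 331.4505615234375), (320.17327880859375, 401.6383056640625), 88.76802062988281) 0.5471373596191407 0.16655000305175782 [ 80.0433197  100.40957642]
((374.80645751953125, 332.5657043457031), (319.6123046875, 401.3684997558594), 88.60282135009766) 0.5468585739135742 0.1662983856201172 [ 79.90307617 100.34212494]
```

View pics/ob2.png

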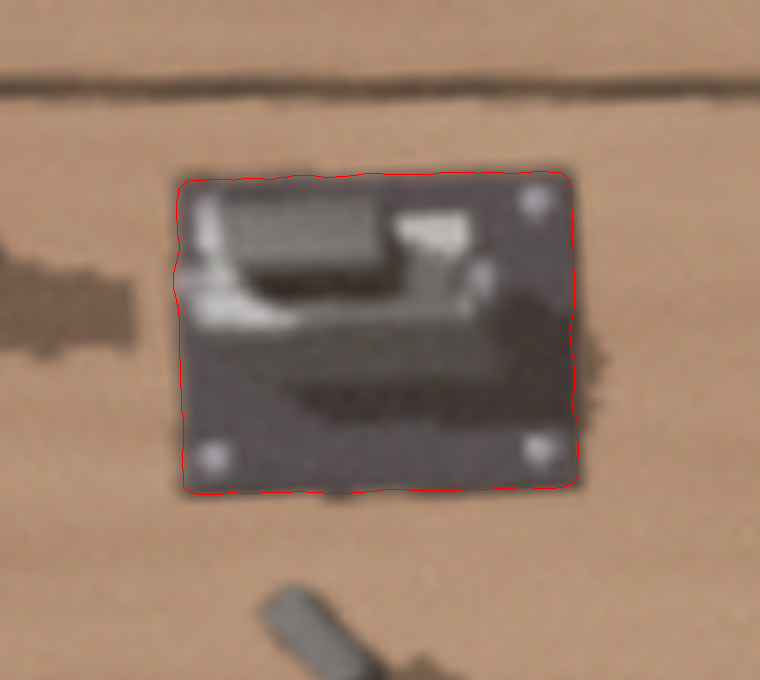

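View pics/ov.png

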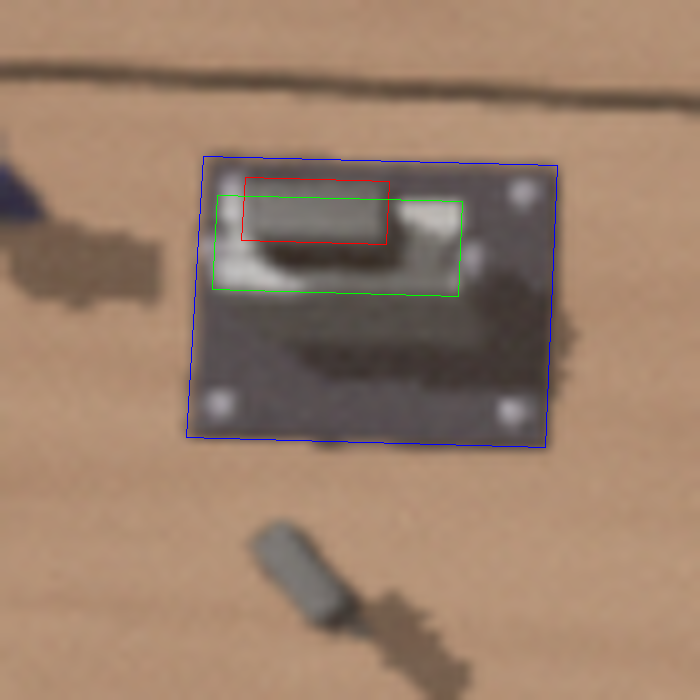

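```bash
cat >> h.py <<'E'
from scipy.spatial.transform import Rotation as Ro
def Rt(yang):
    a=np.deg2rad(yang); y=np.array([np.cos(a),np.sin(a),0]); z=np.array([0,0,-1.]); return np.c_[np.cross(y,z),y,z]
def cmd(pos,yang,base=None):
    s=monitor.read_state()
    p,q=(s['ee_pos'],s['eef_rot']) if base is None else base
    R=Ro.from_quat(q).as_matrix()
    d=R.T@(np.array(pos)-p); w=Ro.from_matrix(R.T@Rt(yang)).as_rotvec()/(2*np.pi)
    print('xyz',np.round(d,5),'r',np.round(w,5))
def st():
    s=monitor.read_state(); R=Ro.from_quat(s['eef_rot']).as_matrix()
    print('t',round(s['time'],2),'p',np.round(s['ee_pos'],4),'yang',round(np.degrees(np.arctan2(R[1,1],R[0,1])),2),'tilt xz',np.round(np.degrees(R[:2,2]),2),'F',np.round(s['ft_force'],1),'T',np.round(s['torque'],2),'w',round(s['width'],4),'q',np.round(s['joint_positions'],2))
E
python3 - <<'E'
from h import *
st();cmd([.45,-.3,.29],-40);cmd([.52,-.05,.28],-15);cmd([.547,.1664,.25],1.3)
E
```

```text
t 1.0 p [ 0.1636 -0.6032  0.2923] yang -74.83 tilt xz [ 0. -0.] F [-0.9 -0.4 -0.6] T [0.01 0.   0.04] w 0.0872 q [ 1.28  0.33 -0.06  1.46  0.02  1.35 -0.09]
xyz [ 0.35577 -0.21769  0.00228] r [ 1.000e-05 -0.000e+00 -9.674e-02]
xyz [ 0.48877 -0.44066  0.01227] r [ 1.0000e-05 -0.0000e+00 -1.6618e-01]
xyz [ 0.57147 -0.64245  0.04226] r [ 1.0000e-05  0.0000e+00 -2.1146e-01]
```

drive_tool(
  plan=[
    {"x": 0.059,"y": -0.036,"z": 0,"rz": -0.016,"fingers": 0.6},
    {"x": 0.118,"y": -0.072,"z": 0,"rz": -0.032,"fingers": 0.6},
    {"x": 0.177,"y": -0.108,"z": 0,"rz": -0.048,"fingers": 0.6},
    {"x": 0.236,"y": -0.145,"z": 0,"rz": -0.064,"fingers": 0.6},
    {"x": 0.296,"y": -0.181,"z": 0,"rz": -0.08,"fingers": 0.6},
    {"x": 0.356,"y": -0.218,"z": 0.002,"rz": -0.097,"fingers": 0.6},
    {"x": 0.389,"y": -0.273,"z": 0.004,"rz": -0.114,"fingers": 0.6},
    {"x": 0.422,"y": -0.329,"z": 0.006,"rz": -0.131,"fingers": 0.6},
    {"x": 0.455,"y": -0.385,"z": 0.009,"rz": -0.149,"fingers": 0.6},
    {"x": 0.489,"y": -0.441,"z": 0.012,"rz": -0.166,"fingers": 0.6},
    {"x": 0.51,"y": -0.495,"z": 0.02,"rz": -0.18,"fingers": 0.6},
    {"x": 0.53,"y": -0.545,"z": 0.03,"rz": -0.19,"fingers": 0.6},
  ],
)

```text
validation failed for argument at $.pl...
```

Run:
```python
from h import *
st();cmd([.547,.1664,.25],1.3)
```

```text
t 1.0 p [ 0.1636 -0.6032  0.2923] yang -74.83 tilt xz [ 0. -0.] F [-0.9 -0.4 -0.6] T [0.01 0.   0.04] w 0.0872 q [ 1.28  0.33 -0.06  1.46  0.02  1.35 -0.09]
xyz [ 0.57147 -0.64245  0.04226] r [ 1.0000e-05  0.0000e+00 -2.1146e-01]
```

drive_tool(
  plan=[
    {"rx": 0.0,"ry": 0.0,"rz": -0.016,"x": 0.059,"y": -0.036,"z": 0.0,"fingers": 0.6},
    {"rx": 0.0,"ry": 0.0,"rz": -0.032,"x": 0.118,"y": -0.072,"z": 0.0,"fingers": 0.6},
  ],
)

```text
time: 1.25
ee_pos: [0.2502, -0.5114, 0.2921]
eef_rot: [0.973, 0.232, 0.0, 0.0]
ft_force: [1.1, -0.4, -1.0]
width: 0.0742
```

Run:
```python
from h import *
b=(np.array([.2587,-.5028,.2923]),Ro.from_matrix(Rt(-63.31)).as_quat())
for f in (.25,.5,.75,1): cmd(np.array([.2587,-.5028,.2923])*(1-f)+np.array([.5,-.1,.28])*f,-63.3*(1-f)-20*f,b)
for f in (.2,.4,.6,.8,1): cmd(np.array([.5,-.1,.28])*(1-f)+np.array([.547,.1664,.25])*f,-20*(1-f)+1.3*f,b)
```

```text
xyz [ 0.09913 -0.06287  0.00307] r [ 0.      0.     -0.0301]
xyz [ 0.19826 -0.12575  0.00615] r [ 0.       0.      -0.06017]
xyz [ 0.29738 -0.18862  0.00922] r [ 0.       0.      -0.09024]
xyz [ 0.39651 -0.2515   0.0123 ] r [ 0.       0.      -0.12031]
xyz [ 0.42884 -0.29488  0.0183 ] r [ 0.       0.      -0.13214]
xyz [ 0.46117 -0.33826  0.0243 ] r [ 0.       0.      -0.14397]
xyz [ 0.4935  -0.38164  0.0303 ] r [ 0.       0.      -0.15581]
xyz [ 0.52583 -0.42502  0.0363 ] r [ 0.       0.      -0.16764]
xyz [ 0.55816 -0.4684   0.0423 ] r [ 0.       0.      -0.17947]
```

drive_tool(
  plan=[
    {"rx": 0.0,"ry": 0.0,"rz": -0.015,"x": 0.05,"y": -0.031,"z": 0.002,"fingers": 0.6},
    {"rx": 0.0,"ry": 0.0,"rz": -0.03,"x": 0.099,"y": -0.063,"z": 0.003,"fingers": 0.6},
    {"rx": 0.0,"ry": 0.0,"rz": -0.045,"x": 0.149,"y": -0.094,"z": 0.005,"fingers": 0.6},
    {"rx": 0.0,"ry": 0.0,"rz": -0.06,"x": 0.198,"y": -0.126,"z": 0.006,"fingers": 0.6},
    {"rx": 0.0,"ry": 0.0,"rz": -0.075,"x": 0.248,"y": -0.157,"z": 0.008,"fingers": 0.6},
    {"rx": 0.0,"ry": 0.0,"rz": -0.09,"x": 0.297,"y": -0.189,"z": 0.009,"fingers": 0.6},
    {"rx": 0.0,"ry": 0.0,"rz": -0.105,"x": 0.347,"y": -0.22,"z": 0.011,"fingers": 0.6},
    {"rx": 0.0,"ry": 0.0,"rz": -0.12,"x": 0.397,"y": -0.252,"z": 0.012,"fingers": 0.6},
    {"rx": 0.0,"ry": 0.0,"rz": -0.132,"x": 0.429,"y": -0.295,"z": 0.018,"fingers": 0.6},
    {"rx": 0.0,"ry": 0.0,"rz": -0.144,"x": 0.461,"y": -0.338,"z": 0.024,"fingers": 0.6},
    {"rx": 0.0,"ry": 0.0,"rz": -0.156,"x": 0.494,"y": -0.382,"z": 0.03,"fingers": 0.6},
    {"rx": 0.0,"ry": 0.0,"rz": -0.168,"x": 0.526,"y": -0.425,"z": 0.036,"fingers": 0.6},
  ],
)

```text
time: 2.75
ee_pos: [0.5288, 0.1051, 0.2564]
eef_rot: [0.724, 0.69, 0.0, 0.0]
ft_force: [-0.0, -0.7, 0.9]
width: 0.0523
```

Run:
```python
from h import *
st()
R=Rt(-63.31);p=np.array([.2587,-.5028,.2923])+R@[.526,-.425,.036];a=-63.31+.168*360
print(p,a)
b=(p,Ro.from_matrix(Rt(a)).as_quat());cmd([.547,.1664,.25],1.3,b)
```

```text
t 2.75 p [0.5288 0.1051 0.2564] yang -2.71 tilt xz [ 0.05 -0.02] F [-0.  -0.7  0.9] T [ 0.   -0.16 -0.01] w 0.0523 q [ 0.41  0.25 -0.79  1.71  0.19  1.26 -0.47]
[0.53776029 0.11317594 0.2563    ] -2.8299999999999983
xyz [0.05362 0.0066  0.0063 ] r [ 0.       0.      -0.01147]
```

drive_tool(
  plan=[
    {"rx": 0.0,"ry": 0.0,"rz": -0.0057,"x": 0.027,"y": 0.0033,"z": 0.003,"fingers": 0.6},
    {"rx": 0.0,"ry": 0.0,"rz": -0.0115,"x": 0.0536,"y": 0.0066,"z": 0.0063,"fingers": 0.6},
    {"rx": 0.0,"ry": 0.0,"rz": -0.0115,"x": 0.0536,"y": 0.0066,"z": 0.0063,"fingers": 0.6},
    {"rx": 0.0,"ry": 0.0,"rz": -0.0115,"x": 0.0536,"y": 0.0066,"z": 0.0063,"fingers": 0.6},
  ],
)

```text
time: 3.25
ee_pos: [0.5379, 0.1559, 0.2499]
eef_rot: [0.699, 0.715, -0.0, 0.0]
ft_force: [0.2, -0.5, 0.5]
width: 0.0523
```

Run:
```python
from h import *
st();cmd([.547,.1664,.164],1.3)
snap('side','s1.png');snap('top','t1.png')
st()
```

```text
t 3.25 p [0.5379 0.1559 0.2499] yang 1.25 tilt xz [-0.   -0.03] F [ 0.2 -0.5  0.5] T [-0.03 -0.07  0.04] w 0.0523 q [ 0.32  0.32 -0.81  1.66  0.24  1.27 -0.52]
xyz [0.01033 0.00932 0.08591] r [-1.0e-05  9.0e-05 -1.4e-04]
t 3.35 p [0.538  0.1555 0.25  ] yang 1.19 tilt xz [ 0.01 -0.04] F [ 0.3 -0.7 -0.1] T [-0.   -0.12 -0.01] w 0.0521 q [ 0.32  0.32 -0.81  1.66  0.24  1.27 -0.52]
```

View pics/s1.png

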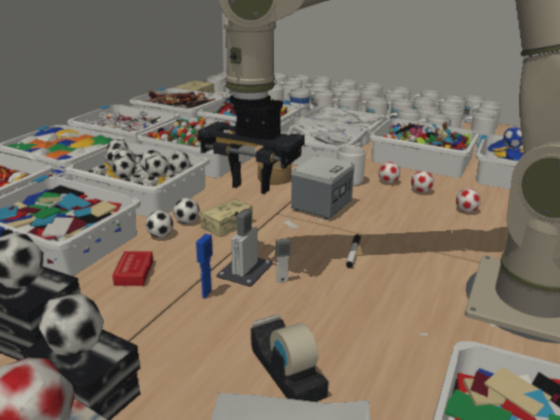

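drive_tool(
  plan=[
    {"rx": 0.0,"ry": 0.0,"rz": -0.0002,"x": 0.0105,"y": 0.0092,"z": 0.0,"fingers": 0.6},
    {"rx": 0.0,"ry": 0.0,"rz": -0.0002,"x": 0.0105,"y": 0.0092,"z": 0.01,"fingers": 0.6},
    {"rx": 0.0,"ry": 0.0,"rz": -0.0002,"x": 0.0105,"y": 0.0092,"z": 0.03,"fingers": 0.6},
    {"rx": 0.0,"ry": 0.0,"rz": -0.0002,"x": 0.0105,"y": 0.0092,"z": 0.05,"fingers": 0.6},
    {"rx": 0.0,"ry": 0.0,"rz": -0.0002,"x": 0.0105,"y": 0.0092,"z": 0.07,"fingers": 0.6},
    {"rx": 0.0,"ry": 0.0,"rz": -0.0002,"x": 0.0105,"y": 0.0092,"z": 0.086,"fingers": 0.6},
    {"rx": 0.0,"ry": 0.0,"rz": -0.0002,"x": 0.0105,"y": 0.0092,"z": 0.086,"fingers": 0.6},
    {"rx": 0.0,"ry": 0.0,"rz": -0.0002,"x": 0.0105,"y": 0.0092,"z": 0.086,"fingers": 0.6},
  ],
)

```text
time: 4.35
ee_pos: [0.5471, 0.1677, 0.1644]
eef_rot: [0.698, 0.716, 0.0, 0.0]
ft_force: [0.7, -0.0, 0.4]
width: 0.0522
```

Run:
```python
from h import *
st();cmd([.547,.1664,.164],1.3)
c=snap('side','s2.png');st()
cv2.imwrite('pics/s2c.png',cv2.resize(c['color'][130:290,190:330,::-1],None,fx=4,fy=3.7,interpolation=cv2.INTER_CUBIC))
```

```text
t 4.35 p [0.5471 0.1677 0.1644] yang 1.39 tilt xz [0.04 0.02] F [ 0.7 -0.   0.4] T [-0.06 -0.1   0.03] w 0.0522 q [ 0.26  0.43 -0.78  1.72  0.33  1.12 -0.6 ]
xyz [-0.00126 -0.0001   0.00045] r [ 1.2e-04 -4.0e-05  2.4e-04]
t 4.4 p [0.5472 0.1677 0.1647] yang 1.39 tilt xz [0.07 0.02] F [ 0.  -0.   0.1] T [-0.04 -0.14 -0.  ] w 0.0522 q [ 0.26  0.43 -0.78  1.72  0.33  1.12 -0.6 ]
```

View pics/s2c.png

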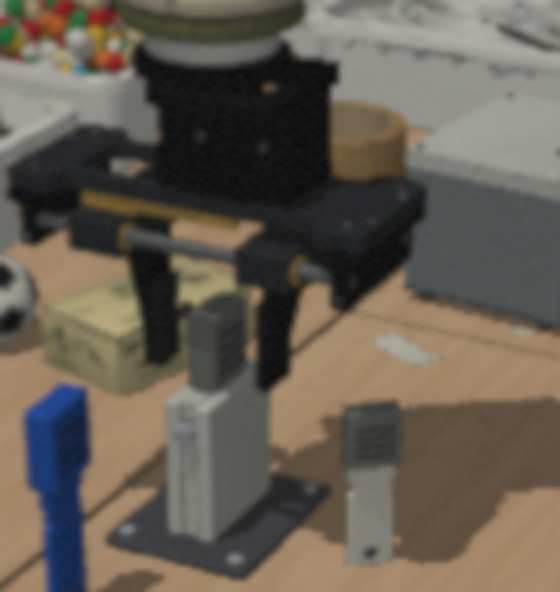

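Run:
```python
from h import *
s=dict(np.load('pics/side.npz'))
im=cv2.resize(s['color'][130:290,190:330],None,fx=4,fy=3.7,interpolation=cv2.INTER_CUBIC)
for x in (.547-.026,.547+.026):
  for y in (.1582,.1772):
    a,b=(proj(s,[[x,y,.0944],[x,y,.15]])-[190,130]+.5)*[4,3.7]
    cv2.line(im,tuple(map(int,a)),tuple(map(int,b)),(255,0,0) if y<.17 else (0,255,0),1)
cv2.imwrite('pics/s2d.png',im[:,:,::-1])
```

```text
(no output)
```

View pics/s2d.png

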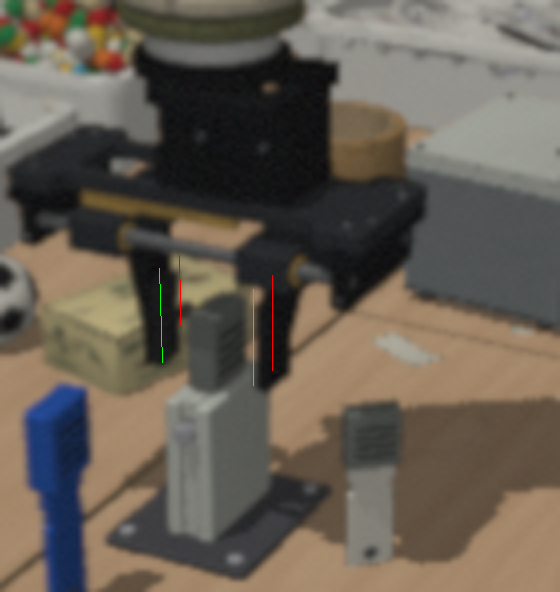

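drive_tool(
  plan=[
    {"rx": 0.0,"ry": 0.0,"rz": 0.0002,"x": -0.0013,"y": 0.0,"z": 0.0005,"fingers": 0.6},
    {"rx": 0.0,"ry": 0.0,"rz": 0.0002,"x": -0.0013,"y": 0.0,"z": 0.0005,"fingers": 0.0},
    {"rx": 0.0,"ry": 0.0,"rz": 0.0002,"x": -0.0013,"y": 0.0,"z": 0.0005,"fingers": 0.0},
    {"rx": 0.0,"ry": 0.0,"rz": 0.0002,"x": -0.0013,"y": 0.0,"z": 0.0005,"fingers": 0.0},
    {"rx": 0.0,"ry": 0.0,"rz": 0.0002,"x": -0.0013,"y": 0.0,"z": 0.0005,"fingers": 0.0},
    {"rx": 0.0,"ry": 0.0,"rz": 0.0002,"x": -0.0013,"y": 0.0,"z": 0.0005,"fingers": 0.0},
  ],
  squeeze=40,
)

```text
time: 5.15
ee_pos: [0.5468, 0.1662, 0.1634]
eef_rot: [0.699, 0.715, 0.0, 0.0]
ft_force: [-0.7, 0.1, 0.8]
width: 0.0159
```

Run:
```python
from h import *
st()
```

```text
t 5.15 p [0.5468 0.1662 0.1634] yang 1.31 tilt xz [ 0. -0.] F [-0.7  0.1  0.8] T [ 0.   -0.09 -0.04] w 0.0159 q [ 0.26  0.43 -0.77  1.72  0.33  1.12 -0.59]
```

drive_tool(
  plan=[
    {"rx": 0.0,"ry": 0.0,"rz": 0.0,"x": 0.0,"y": 0.0,"z": -0.004,"fingers": 0.0},
    {"rx": 0.0,"ry": 0.0,"rz": 0.0,"x": 0.0,"y": 0.0,"z": -0.008,"fingers": 0.0},
    {"rx": 0.0,"ry": 0.0,"rz": 0.0,"x": 0.0,"y": 0.0,"z": -0.013,"fingers": 0.0},
    {"rx": 0.0,"ry": 0.0,"rz": 0.0,"x": 0.0,"y": 0.0,"z": -0.02,"fingers": 0.0},
    {"rx": 0.0,"ry": 0.0,"rz": 0.0,"x": 0.0,"y": 0.0,"z": -0.03,"fingers": 0.0},
    {"rx": 0.0,"ry": 0.0,"rz": 0.0,"x": 0.0,"y": 0.0,"z": -0.042,"fingers": 0.0},
    {"rx": 0.0,"ry": 0.0,"rz": 0.0,"x": 0.0,"y": 0.0,"z": -0.055,"fingers": 0.0},
    {"rx": 0.0,"ry": 0.0,"rz": 0.0,"x": 0.0,"y": 0.0,"z": -0.068,"fingers": 0.0},
    {"rx": 0.0,"ry": 0.0,"rz": 0.0,"x": 0.0,"y": 0.0,"z": -0.082,"fingers": 0.0},
    {"rx": 0.0,"ry": 0.0,"rz": 0.0,"x": 0.0,"y": 0.0,"z": -0.1,"fingers": 0.0},
    {"rx": 0.0,"ry": 0.0,"rz": 0.0,"x": 0.0,"y": 0.0,"z": -0.12,"fingers": 0.0},
    {"rx": 0.0,"ry": 0.0,"rz": 0.0,"x": 0.0,"y": 0.0,"z": -0.14,"fingers": 0.0},
  ],
)

```text
time: 6.65
ee_pos: [0.5468, 0.1662, 0.3051]
eef_rot: [0.699, 0.715, 0.0, 0.0]
ft_force: [-0.6, -0.3, -0.6]
width: 0.0158
```

Run:
```python
from h import *
st()
c=snap('side','s3.png');st()
cmd([.55,.0,.305],-2);cmd([.4918,-.1881,.305],-4.8)
cv2.imwrite('pics/s3c.png',cv2.resize(c['color'][90:290,190:330,::-1],None,fx=4,fy=3,interpolation=cv2.INTER_CUBIC))
```

```text
t 6.65 p [0.5468 0.1662 0.3051] yang 1.32 tilt xz [0.03 0.01] F [-0.6 -0.3 -0.6] T [ 0.01 -0.13 -0.02] w 0.0158 q [ 0.3   0.31 -0.82  1.55  0.23  1.38 -0.52]
t 6.7 p [0.5476 0.1667 0.3078] yang 1.31 tilt xz [0.22 0.05] F [1.1 0.5 1.3] T [-0.01 -0.13 -0.01] w 0.016 q [ 0.3   0.31 -0.82  1.55  0.23  1.38 -0.52]
xyz [-0.16672 -0.00139  0.00265] r [ 0.00061 -0.00016  0.00921]
xyz [-0.35343 -0.06389  0.00224] r [ 0.00061 -0.00017  0.01699]
```

View pics/s3c.png

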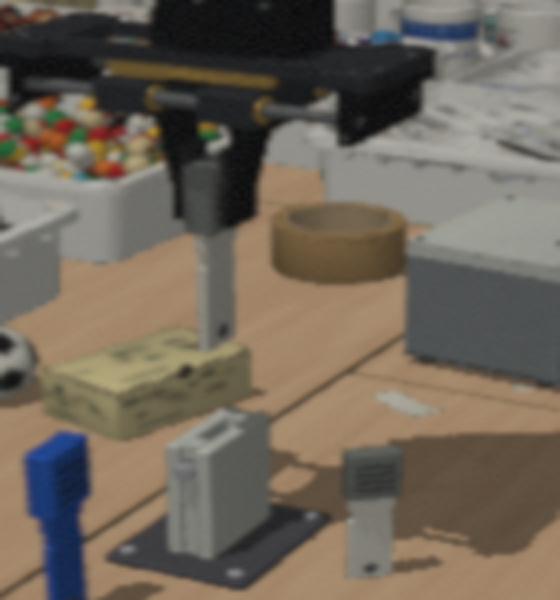

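drive_tool(
  plan=[
    {"rx": 0.0,"ry": 0.0,"rz": 0.001,"x": -0.02,"y": -0.001,"z": 0.0,"fingers": 0.0},
    {"rx": 0.0,"ry": 0.0,"rz": 0.003,"x": -0.06,"y": -0.006,"z": 0.0,"fingers": 0.0},
    {"rx": 0.0,"ry": 0.0,"rz": 0.005,"x": -0.11,"y": -0.015,"z": 0.0,"fingers": 0.0},
    {"rx": 0.0,"ry": 0.0,"rz": 0.008,"x": -0.16,"y": -0.025,"z": 0.0,"fingers": 0.0},
    {"rx": 0.0,"ry": 0.0,"rz": 0.01,"x": -0.21,"y": -0.035,"z": 0.0,"fingers": 0.0},
    {"rx": 0.0,"ry": 0.0,"rz": 0.013,"x": -0.26,"y": -0.045,"z": 0.0,"fingers": 0.0},
    {"rx": 0.0,"ry": 0.0,"rz": 0.015,"x": -0.305,"y": -0.055,"z": 0.0,"fingers": 0.0},
    {"rx": 0.0,"ry": 0.0,"rz": 0.0165,"x": -0.338,"y": -0.061,"z": 0.0,"fingers": 0.0},
    {"rx": 0.0,"ry": 0.0,"rz": 0.017,"x": -0.353,"y": -0.063,"z": 0.0,"fingers": 0.0},
    {"rx": 0.0,"ry": 0.0,"rz": 0.017,"x": -0.353,"y": -0.063,"z": 0.0,"fingers": 0.0},
    {"rx": 0.0,"ry": 0.0,"rz": 0.017,"x": -0.353,"y": -0.063,"z": 0.0,"fingers": 0.0},
  ],
)

```text
time: 8.07
ee_pos: [0.4922, -0.1866, 0.3033]
eef_rot: [0.735, 0.678, 0.0, -0.0]
ft_force: [-0.1, 0.9, -0.8]
width: 0.0158
```

Run:
```python
from h import *
st()
c=snap('side','s4.png');st()
cmd([.4918,-.1881,.285],-4.8)
t=snap('top','t4.png')
def ov(c,u0,u1,v0,v1,k,f):
    im=cv2.resize(c['color'][v0:v1,u0:u1],None,fx=k,fy=k,interpolation=cv2.INTER_CUBIC)
    s=monitor.read_state();R=Ro.from_quat(s['eef_rot']).as_matrix()
    # wand frame: z=-tool z, x= tool y ; tip at grip - ...
    tip=s['ee_pos']+R[:,2]*.1554; zx=-R[:,2];xx=R[:,1];yy=R[:,0]
    def L(pts,col): 
        uv=(proj(c,np.array(pts))-[u0,v0]+.5)*k; cv2.polylines(im,[np.int32(uv)],True,col,1)
    for sx in(-.003,.003): L([tip+sx*xx+a*yy*.015+h*zx for a,h in((-1,0),(1,0),(1,.08),(-1,.08))],(255,0,0))
    for h in (.08,.125): L([tip+h*zx+a*xx*.008+b*yy*.018 for a,b in((1,1),(1,-1),(-1,-1),(-1,1))],(0,255,0))
    a=np.deg2rad(-4.8);X=np.array([np.cos(a),np.sin(a),0]);Y=np.array([-np.sin(a),np.cos(a),0])
    S=np.array([.4918,-.1881,.110])
    L([S+p*X*.010+q*Y*.0215 for p,q in((1,1),(1,-1),(-1,-1),(-1,1))],(0,0,255))
    L([tip+.01*zx+.003*yy*0+.005*(np.cos(t)*yy+np.sin(t)*zx)-.003*xx for t in np.arange(0,6.3,.3)],(255,0,255))
    cv2.imwrite(f,im[:,:,::-1])
ov(c,270,370,80,220,4,'pics/s4c.png')
ov(t,300,420,180,300,5,'pics/t4c.png')
```

```text
t 8.07 p [ 0.4922 -0.1866  0.3033] yang -4.69 tilt xz [-0.    0.03] F [-0.1  0.9 -0.8] T [-0.01 -0.05  0.02] w 0.0158 q [ 0.82  0.16 -0.6   1.68  0.09  1.34  0.13]
t 8.12 p [ 0.4923 -0.1865  0.3035] yang -4.66 tilt xz [0.01 0.02] F [ 0.  -0.5 -0.6] T [ 0.   -0.08 -0.02] w 0.0155 q [ 0.82  0.15 -0.6   1.68  0.09  1.34  0.13]
xyz [-0.0016  -0.00037  0.01847] r [ 2.0e-05 -6.0e-05  3.8e-04]
```

View pics/s4c.png

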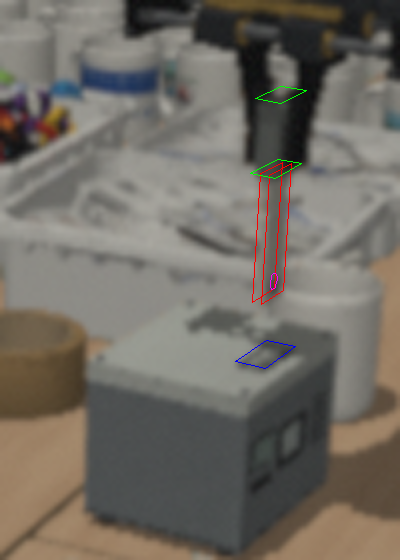

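View pics/t4c.png

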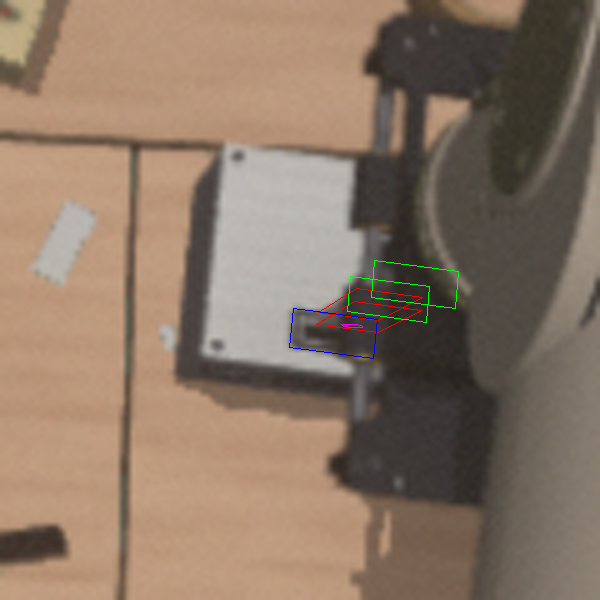

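Run:
```python
from h import *
s=dict(np.load('pics/side.npz'))
im=s['color'][100:190,320-55:320+45,::-1]
im=s['color'][115:185,315:375,::-1]
a=cv2.resize(im,None,fx=8,fy=8,interpolation=cv2.INTER_CUBIC)
a=cv2.convertScaleAbs(a,alpha=1.5); cv2.imwrite('pics/s4d.png',a)
u=proj(s,[[.4918,-.1881,.11]]);print(u,(u-[315,115]+.5)*8)
```

```text
[[336.02691161 167.95540122]] [[172.21529292 427.64320973]]
```

View pics/s4d.png

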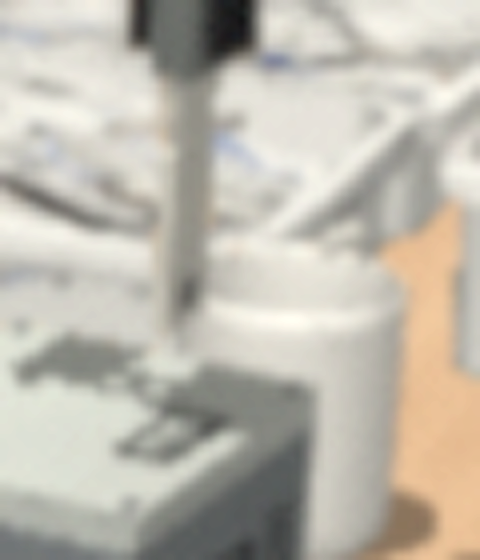

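drive_tool(
  plan=[
    {"rx": 0.0,"ry": 0.0,"rz": 0.0003,"x": -0.0015,"y": -0.0004,"z": 0.01,"fingers": 0.0},
    {"rx": 0.0,"ry": 0.0,"rz": 0.0003,"x": -0.0015,"y": -0.0004,"z": 0.02,"fingers": 0.0},
    {"rx": 0.0,"ry": 0.0,"rz": 0.0003,"x": -0.0015,"y": -0.0004,"z": 0.03,"fingers": 0.0},
    {"rx": 0.0,"ry": 0.0,"rz": 0.0003,"x": -0.0015,"y": -0.0004,"z": 0.034,"fingers": 0.0},
    {"rx": 0.0,"ry": 0.0,"rz": 0.0003,"x": -0.0015,"y": -0.0004,"z": 0.034,"fingers": 0.0},
    {"rx": 0.0,"ry": 0.0,"rz": 0.0003,"x": -0.0015,"y": -0.0004,"z": 0.034,"fingers": 0.0},
  ],
)

```text
time: 8.93
ee_pos: [0.4915, -0.1897, 0.2698]
eef_rot: [0.737, 0.676, 0.0, 0.0]
ft_force: [0.7, -0.6, -1.1]
width: 0.0155
```

Run:
```python
from h import *
for i in range(3):
    s=snap('side','s5.png');st()
cmd([.4918,-.1881,.2054],-4.8)
im=s['color'][115:185,315:375,::-1]
a=cv2.resize(im,None,fx=8,fy=8,interpolation=cv2.INTER_CUBIC)
a=cv2.convertScaleAbs(a,alpha=1.5); cv2.imwrite('pics/s5d.png',a)
```

```text
t 8.97 p [ 0.4916 -0.1897  0.2698] yang -4.91 tilt xz [ 0.04 -0.02] F [-0.2  0.2 -1. ] T [-0.11 -0.11  0.06] w 0.0157 q [ 0.82  0.18 -0.6   1.73  0.1   1.27  0.12]
t 9.03 p [ 0.4915 -0.1897  0.2698] yang -4.92 tilt xz [ 0.03 -0.02] F [-0.4  0.2 -0.7] T [-0.07 -0.08  0.05] w 0.0157 q [ 0.82  0.18 -0.6   1.73  0.1   1.27  0.12]
t 9.07 p [ 0.4915 -0.1897  0.2698] yang -4.92 tilt xz [ 0.03 -0.02] F [-0.6 -0.1 -0.2] T [-0.02 -0.14  0.01] w 0.0157 q [ 0.82  0.18 -0.6   1.73  0.1   1.27  0.12]
xyz [0.00165 0.00013 0.06435] r [ 8.0e-05  4.0e-05 -3.3e-04]
```

View pics/s5d.png

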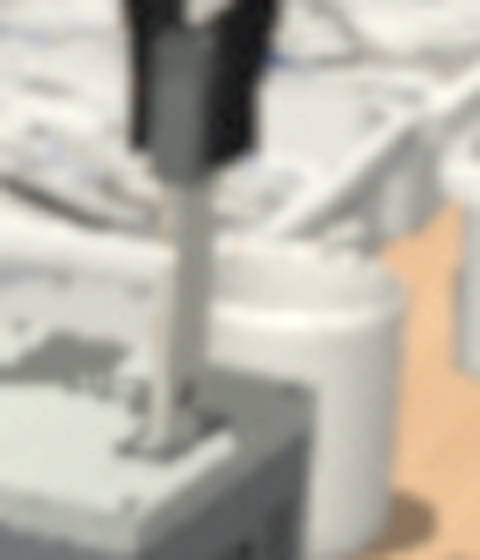

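drive_tool(
  plan=[
    {"rx": 0.0,"ry": 0.0,"rz": -0.0003,"x": 0.0016,"y": 0.0001,"z": 0.0,"fingers": 0.0},
    {"rx": 0.0,"ry": 0.0,"rz": -0.0003,"x": 0.0016,"y": 0.0001,"z": 0.0,"fingers": 0.0},
    {"rx": 0.0,"ry": 0.0,"rz": -0.0003,"x": 0.0016,"y": 0.0001,"z": 0.0,"fingers": 0.0},
  ],
)

```text
time: 9.45
ee_pos: [0.4916, -0.1881, 0.2695]
eef_rot: [0.736, 0.677, -0.0, 0.0]
ft_force: [-0.6, 0.6, -0.7]
width: 0.0157
```

Run:
```python
from h import *
for i in range(3):
    s=snap('side','s6.png');st()
cmd([.4918,-.1881,.2054],-4.8)
im=s['color'][115:185,315:375,::-1]
a=cv2.resize(im,None,fx=8,fy=8,interpolation=cv2.INTER_CUBIC)
a=cv2.convertScaleAbs(a,alpha=1.5); cv2.imwrite('pics/s6d.png',a)
t=snap('top','t6.png')
cv2.imwrite('pics/t6c.png',cv2.resize(t['color'][200:260,330:400,::-1],None,fx=8,fy=8,interpolation=cv2.INTER_CUBIC))
```

```text
t 9.5 p [ 0.4916 -0.1881  0.2695] yang -4.81 tilt xz [ 0.   -0.01] F [-0.  -0.4 -0.1] T [-0.04 -0.07  0.02] w 0.0158 q [ 0.82  0.18 -0.6   1.73  0.1   1.27  0.11]
t 9.55 p [ 0.4916 -0.1881  0.2694] yang -4.81 tilt xz [ 0. -0.] F [-1.  -0.4 -0.2] T [-0.01 -0.13  0.03] w 0.0157 q [ 0.82  0.18 -0.6   1.73  0.1   1.27  0.11]
t 9.6 p [ 0.4916 -0.1881  0.2695] yang -4.81 tilt xz [ 0.   -0.01] F [0.1 0.4 0.1] T [-0.06 -0.09  0.02] w 0.0157 q [ 0.82  0.18 -0.6   1.73  0.1   1.27  0.11]
xyz [2.000e-05 1.900e-04 6.405e-02] r [ 0.e+00  2.e-05 -2.e-05]
```

View pics/s6d.png

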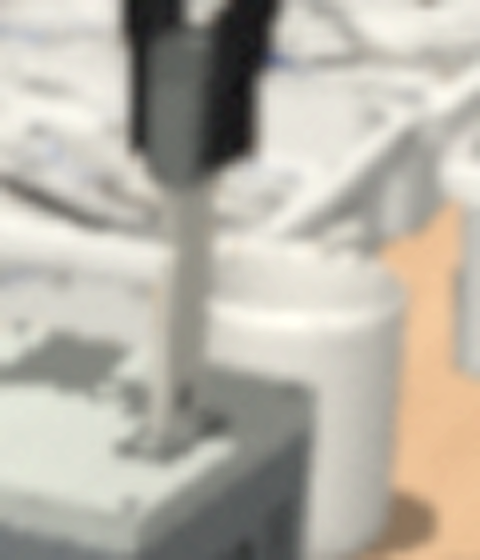

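View pics/t6c.png

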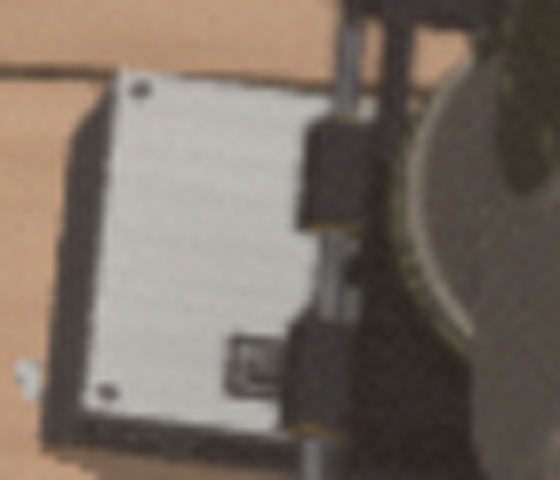

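Aligned: the tip sits inside the slot rim at about (175,435) in the side crop. Descend into the mouth slowly and check force.

drive_tool(
  plan=[
    {"rx": 0.0,"ry": 0.0,"rz": 0.0,"x": 0.0,"y": 0.0002,"z": 0.003,"fingers": 0.0},
    {"rx": 0.0,"ry": 0.0,"rz": 0.0,"x": 0.0,"y": 0.0002,"z": 0.006,"fingers": 0.0},
    {"rx": 0.0,"ry": 0.0,"rz": 0.0,"x": 0.0,"y": 0.0002,"z": 0.009,"fingers": 0.0},
    {"rx": 0.0,"ry": 0.0,"rz": 0.0,"x": 0.0,"y": 0.0002,"z": 0.012,"fingers": 0.0},
    {"rx": 0.0,"ry": 0.0,"rz": 0.0,"x": 0.0,"y": 0.0002,"z": 0.012,"fingers": 0.0},
  ],
)

```text
time: 10.28
ee_pos: [0.4917, -0.1881, 0.2572]
eef_rot: [0.736, 0.677, -0.0, -0.0]
ft_force: [-0.4, -0.0, -0.4]
width: 0.0156
```

Run:
```python
from h import *
st();cmd([.4918,-.1881,.2054],-4.8)
s=snap('side','s7.png');st()
im=s['color'][115:185,315:375,::-1]
a=cv2.resize(im,None,fx=8,fy=8,interpolation=cv2.INTER_CUBIC)
a=cv2.convertScaleAbs(a,alpha=1.5); cv2.imwrite('pics/s7d.png',a)
```

```text
t 10.28 p [ 0.4917 -0.1881  0.2572] yang -4.81 tilt xz [-0.02  0.01] F [-0.4 -0.  -0.4] T [-0.06 -0.05  0.04] w 0.0156 q [ 0.82  0.19 -0.6   1.74  0.11  1.24  0.11]
xyz [-1.000e-05  1.100e-04  5.179e-02] r [-5.e-05 -1.e-05 -2.e-05]
t 10.32 p [ 0.4918 -0.1881  0.2574] yang -4.81 tilt xz [-0.01  0.  ] F [ 0.3 -0.1 -0.7] T [-0.07 -0.11  0.01] w 0.0157 q [ 0.82  0.19 -0.6   1.74  0.11  1.25  0.11]
```

View pics/s7d.png

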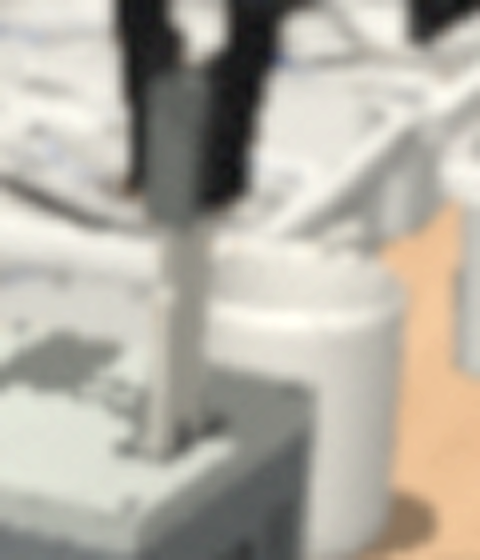

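drive_tool(
  plan=[
    {"rx": 0.0,"ry": 0.0,"rz": 0.0,"x": 0.0,"y": 0.0001,"z": 0.003,"fingers": 0.0},
    {"rx": 0.0,"ry": 0.0,"rz": 0.0,"x": 0.0,"y": 0.0001,"z": 0.006,"fingers": 0.0},
    {"rx": 0.0,"ry": 0.0,"rz": 0.0,"x": 0.0,"y": 0.0001,"z": 0.009,"fingers": 0.0},
  ],
)

```text
time: 10.7
ee_pos: [0.4919, -0.1881, 0.2482]
eef_rot: [0.736, 0.677, -0.0, -0.0]
ft_force: [-0.4, 0.1, -0.5]
width: 0.0157
```

Run:
```python
from h import *
st()
for i in range(3): s=snap('side','s8.png');st()
```

```text
t 10.7 p [ 0.4919 -0.1881  0.2482] yang -4.81 tilt xz [-0.01 -0.  ] F [-0.4  0.1 -0.5] T [-0.05 -0.12  0.03] w 0.0157 q [ 0.82  0.2  -0.6   1.75  0.12  1.23  0.1 ]
t 10.75 p [ 0.4917 -0.1881  0.2478] yang -4.81 tilt xz [-0.03  0.01] F [-1.   0.7 -1.4] T [ 0.01 -0.1  -0.04] w 0.0158 q [ 0.82  0.2  -0.6   1.75  0.12  1.23  0.1 ]
t 10.8 p [ 0.4918 -0.1881  0.248 ] yang -4.81 tilt xz [-0.03  0.01] F [ 1.  -0.9 -1.9] T [-0.03 -0.08  0.03] w 0.0154 q [ 0.82  0.2  -0.6   1.75  0.12  1.23  0.1 ]
t 10.85 p [ 0.4918 -0.1881  0.2482] yang -4.81 tilt xz [-0.02  0.01] F [-0.4  0.6  0.5] T [-0.04 -0.18 -0.01] w 0.0156 q [ 0.82  0.2  -0.6   1.75  0.12  1.23  0.1 ]
```

drive_tool(
  plan=[
    {"rx": 0.0,"ry": 0.0,"rz": 0.0,"x": 0.0,"y": 0.0,"z": 0.005,"fingers": 0.0},
    {"rx": 0.0,"ry": 0.0,"rz": 0.0,"x": 0.0,"y": 0.0,"z": 0.01,"fingers": 0.0},
    {"rx": 0.0,"ry": 0.0,"rz": 0.0,"x": 0.0,"y": 0.0,"z": 0.015,"fingers": 0.0},
    {"rx": 0.0,"ry": 0.0,"rz": 0.0,"x": 0.0,"y": 0.0,"z": 0.02,"fingers": 0.0},
    {"rx": 0.0,"ry": 0.0,"rz": 0.0,"x": 0.0,"y": 0.0,"z": 0.025,"fingers": 0.0},
    {"rx": 0.0,"ry": 0.0,"rz": 0.0,"x": 0.0,"y": 0.0,"z": 0.03,"fingers": 0.0},
    {"rx": 0.0,"ry": 0.0,"rz": 0.0,"x": 0.0,"y": 0.0,"z": 0.035,"fingers": 0.0},
    {"rx": 0.0,"ry": 0.0,"rz": 0.0,"x": 0.0,"y": 0.0,"z": 0.039,"fingers": 0.0},
    {"rx": 0.0,"ry": 0.0,"rz": 0.0,"x": 0.0,"y": 0.0,"z": 0.0427,"fingers": 0.0},
    {"rx": 0.0,"ry": 0.0,"rz": 0.0,"x": 0.0,"y": 0.0,"z": 0.0427,"fingers": 0.0},
    {"rx": 0.0,"ry": 0.0,"rz": 0.0,"x": 0.0,"y": 0.0,"z": 0.0427,"fingers": 0.0},
  ],
)

```text
time: 12.22
ee_pos: [0.492, -0.1881, 0.2059]
eef_rot: [0.736, 0.677, 0.0, 0.0]
ft_force: [0.6, -0.0, 0.2]
width: 0.0157
```

Run:
```python
from h import *
st()
for i in range(3): s=snap('side','s9.png');st()
k=9
im=cv2.resize(s['color'][130:195,305:375],None,fx=k,fy=k,interpolation=cv2.INTER_CUBIC)
im=cv2.convertScaleAbs(im,alpha=1.4)
cv2.imwrite('pics/s9c.png',im[:,:,::-1])
a=np.deg2rad(-4.8);X=np.array([np.cos(a),np.sin(a),0]);Y=np.array([-np.sin(a),np.cos(a),0]);S=np.array([.4918,-.1881,.0])
for n,p in dict(shoulder_px_py=S+[0,0,.130]-.008*X+.018*Y,shoulder_mx=S+[0,0,.130]+.008*X+.018*Y,slot=S+[0,0,.11],bead=S+[0,0,.06]-.003*X,win=S+[0,0,.06]-.02*X).items(): print(n,(proj(s,p)[0]-[305,130]+.5)*k)
```

```text
t 12.22 p [ 0.492  -0.1881  0.2059] yang -4.81 tilt xz [ 0.01 -0.01] F [ 0.6 -0.   0.2] T [-0.05 -0.14  0.01] w 0.0157 q [ 0.81  0.24 -0.59  1.8   0.14  1.14  0.08]
t 12.28 p [ 0.492  -0.1881  0.2059] yang -4.81 tilt xz [ 0.02 -0.01] F [ 0.2  0.7 -0.6] T [-0.03 -0.13  0.03] w 0.0163 q [ 0.81  0.24 -0.59  1.8   0.14  1.14  0.08]
t 12.32 p [ 0.492  -0.1881  0.2059] yang -4.81 tilt xz [ 0.02 -0.01] F [-0.3 -0.4 -0.7] T [-0.06 -0.11 -0.03] w 0.016 q [ 0.81  0.24 -0.59  1.8   0.14  1.14  0.08]
t 12.38 p [ 0.492  -0.1882  0.2059] yang -4.81 tilt xz [ 0.02 -0.01] F [-0.2 -0.3 -0.9] T [-0.   -0.12 -0.01] w 0.0158 q [ 0.81  0.24 -0.59  1.8   0.14  1.14  0.08]
shoulder_px_py [285.67782056 303.29611258]
shoulder_mx [232.21148043 291.30309406]
slot [283.74220453 346.09861094]
bead [282.495859   516.03148117]
win [337.90795585 529.72613279]
```

View pics/s9c.png

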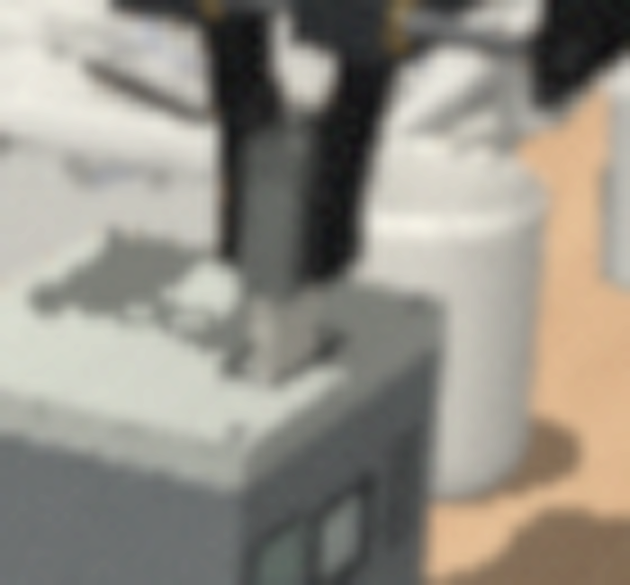

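Run:
```python
from h import *
print(workorder.close_job());st()
```

```text
the job is handed in; nothing more can be done
None
the job is handed in; nothing more can be done
```

I pulled the wand straight up out of its snap holder, carried it to the checker and lowered its blade through the guard slot. It was held still there at 40 N when I handed the job in, 12.4 s after the clock's zero.

- **Height:** the last TCP reading was (0.492, −0.188, 0.206) m at −4.8° yaw. That puts the tip about 50.5 mm and the sample disc about 60.5 mm above the table; the target is 60 mm.
- **Slot:** measured at (0.4918, −0.1881), so the wand is within about 0.3 mm of its axis. Contact forces stayed within about 1–2 N of zero in the readings taken between moves during the descent.
- **Clearance:** the last side picture shows the shoulder clear above the top plate, close to where it should be at 20 mm.
- **Slip:** before insertion, the disc's position in the picture agreed with the model to about 0.5 mm.
- **Bystanders:** I never moved the arm low near the carton, the tin or the marker. I took no final picture check of where they lie.

Two checks did not come out cleanly. The side camera disagreed with the model by about 1 pixel, by nearly the same amount for the wand and the slot, so I treated it as calibration error. The disc itself could not be seen through the window from either camera, so its final height comes from the arm's pose and the known sizes.

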